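# Fold a collapsible crate flat at a packing station

## Robot

A 6-joint arm with a two-finger parallel gripper is mounted at the origin on the work surface. World frame = base frame: x ahead of the robot, y to its left, z up, the work surface at z = 0. Lengths are in mm, angles in rad, forces in N, time in s.
With the tool pointing down it reaches from about 350 to 875 mm from the base axis. Payload 4.2 kg.
Tool frame: the origin (TCP) lies at the very end of the fingers, on their centre line; the grasp point (between the pads) lies 19 mm behind it; z points along the fingers, y is the direction in which the jaws open and shut (so a half turn about z gives the same grasp; the last joint's range is limited). The gripper opens to 87 mm and grips with 3 to 60 N. Pads are 19 mm wide; open, the fingers measure 117 mm over their backs; the gripper's body (75 mm by 190 mm) begins 51 mm behind the grasp point.
Start: joints at [-0.845, 0.385, 0.008, 0, -1.194, -0.259], TCP at [281.28, -558.104, 222.55] pointing down, gripper open.
Joint ranges: [-3.14, 3.14], [-1.21, 2.06], [-1.07, 1.41], [-3.16, 2.05], [-2.99, -0.16], [-3.1, 3.1]. Speed limits (rad/s): [2.79, 2.79, 3.14, 3.14, 3.14, 3.14].

## Interface

Orientations are given as a 3x3 rotation matrix whose columns are the frame's x, y, z axes.
In Python, from rig import get_state, optics, job gives the robot as it stands.
- The arm moves only by the tool step_arm, never from a script. Its argument "commands" is a list of rows, each a list of 5 numbers: the opening in per cent of the stroke, from 0 (shut) to 100 (fully open), then the shift along the tool's x, y, z in mm, then the turn about the tool's z in degrees. A call has exactly 10 rows; each row is the pose to reach, as a shift and turn from the pose commanded when the call began, along the tool's axes at that moment; what a row does not reach only later rows make up. A row lasts 1/8 s, in which the tool goes at most 62.5 mm and 10.7 degrees, less where a joint would pass 70% of its speed; a pose out of reach is approached as far as the arm can. A call with a gripper value outside its range is refused whole. The fingers move at their own pace and stop on an object; the grip force is fixed at half the most. Time passes only in rows, so rows that repeat a pose let the fingers close, or fill a call up. It gives the time, the measured TCP pose, the force and the opening at its end, in the units of the state.
- get_state(): the state, without advancing time (a new reading comes with each control period).
- optics.capture(name): name is "scene" or "top" or "wrist"; returns a dict with "pixels" (400x640x3 uint8, red, green, blue), "fx", "fy", "cx", "cy" (pixels), "distortion" ([k1, k2, p1, p2, k3] as OpenCV has them; the pictures are not rectified), "R" (3x3) and "t" (3): a world point X has camera coordinates R X + t. Camera axes: x right, y down, z forward; pixel columns grow to the right and rows downward; lengths in mm; the calibration is good to about 2 mm. A picture is of the moment at which its call begins. There is no depth.
- job.close_job(): hands the job in, once; it reports no verdict.
The state is a dict: "time": time; "joint_positions": joint angles; "joint_velocities": joint speeds; "effort": joint torques, N m; "tcp_pos": TCP position; "tcp_rot": TCP orientation; "ft_force": force on the tool from outside, world axes, zero at the start; "torque": the same for the moment, N m; "finger_gap": opening from 0.0 (shut) to 1.0 (fully open).
Only numpy, scipy, OpenCV 4.12 (cv2) and the standard library are available. Lean on these libraries where they do the work, as an engineer would, in place of code of your own. Each camera call takes 0.05 s, during which the arm holds its last target.

## Task

Fold the empty blue crate flat where it stands, so that it can be stacked: fold both end walls in onto the floor, then the low-hinged long wall by the bench shelf over them, then the near long wall on top, each pressed fully down before the next layer goes over it. Do not bump the shelf, and leave the other things on the bench and the shelf alone.

Things in the scene. Friction and masses are not known exactly. Their poses are not given: they have to be found in the camera images.
- crate: Floor tray of an empty blue plastic folding crate, loose on the bench; 0.87 kg with its walls (give or take 0.13), so a hard push slides it. Upright: 200 mm (x) by 300 mm (y) outside, 130 mm high. Origin: centre of the underside, z up, +x away from the robot towards the bench shelf, +y towards the left end wall. Its four walls are 8 mm thick panels hinged at the foot.
- end_left (a joint): Fold angle (rad) of the left (+y) end wall: 0 upright, 1.571 folded inwards and flat; starts at 0 to 0.3. Hinge axis at crate y = +146 mm, 12 mm above the bench, mid-thickness. The ends (181 mm wide) stand between the side walls, which cannot fold in before the ends lie down. All hinges are stiff and stay where left: 1 to 2 N near the top edge turns them.
- end_right (a joint): Fold angle (rad) of the right (-y) end wall: 0 upright, 1.571 folded inwards and flat; starts at 0 to 0.3. Hinge axis at crate y = -146 mm, 12 mm above the bench, mid-thickness.
- side_far (a joint): Fold angle (rad) of the far (+x) side wall, 300 mm long, the low-hinged one beside the bench shelf: 0 upright, 1.571 folded inwards and flat. Starts upright. Hinge axis at crate x = +96 mm, 22 mm above the bench, mid-thickness. Flat, it lies on the ends and under the edge of the near wall.
- side_near (a joint): Fold angle (rad) of the near (-x) side wall, 300 mm long, the high-hinged one (its rim on the tray is visibly taller): 0 upright, 1.571 folded inwards and flat on top of the far wall. Starts upright. Hinge axis at crate x = -96 mm, 32 mm above the bench, mid-thickness.
- end_left_top (a point): Middle of the top edge of the left end wall, 118 mm from its hinge axis
- end_right_top (a point): Middle of the top edge of the right end wall, 118 mm from its hinge axis
- side_far_top (a point): Middle of the top edge of the far side wall, 108 mm from its hinge axis
- side_near_top (a point): Middle of the top edge of the near side wall, 98 mm from its hinge axis
- riser: Bench shelf, white board on dark legs, fixed. Origin on the bench under the middle of its front edge, +x away from the robot. Board 620 mm wide (y), 200 mm deep, underside 190 mm and top 210 mm above the bench; legs 280 mm either side of the middle. The crate's far wall stands only 10 to 16 mm in front of its edge, so the tool must reach over that wall tilted, under the board.
- jar_a: White jar, 54 mm across, 85 mm high, standing off the left end of the crate towards the robot; leave it alone. Origin: centre of its underside
- jar_b: White jar, 54 mm across, 85 mm high, standing off the right end of the crate; leave it alone. Origin: centre of its underside
- jar_c: White jar, 44 mm across, 70 mm high, standing on the bench shelf at its left; leave it alone. Origin: centre of its underside
- tape_roll: Brown tape core, 96 mm across, 48 mm high, lying on the bench; leave it alone. Origin: centre of its underside
- tape_gun: Hand-held tape dispenser lying on its side, about 170 by 160 mm, 58 mm high; leave it alone. Origin: under the middle of its frame
- scanner: Dark hand scanner lying on its side, about 110 by 160 mm, 46 mm high; leave it alone. Origin: under its head
- cutter: Grey safety cutter, 140 by 26 mm, 14 mm high, lying off the right end of the crate; leave it alone. Origin: centre of its underside
- carton: Sealed carton, 160 by 220 mm, 100 mm high, at the right of the bench; leave it alone. Origin: centre of its underside

How it is judged (in metres and radians):
On the way, in this order (a step that is already met when the one before it is completed fails the run):
1. both end walls folded flat (over 1.50 rad), both side walls still up (under 0.4 rad) (value of joint each of end_left, end_right above 1.5 rad and value of joint each of side_far, side_near below 0.4 rad), for 0.1 s.
2. far side wall folded flat (over 1.50 rad) while the near one is still up (under 0.4 rad) (value of joint side_far above 1.5 rad and value of joint side_near below 0.4 rad), for 0.1 s.
At the end, for the whole second after the job is handed in: All four walls lie flat (fold angles over 1.50 rad, of 1.571), folded ends first, then the far side, then the near side; the crate lies level (under 0.05 rad), at rest, within 50 mm of where it stood (value of joint each of end_left, end_right, side_far, side_near above 1.5 rad and angle between crate's own z axis and vertical below 0.05 rad and distance of crate from where it was at the start of the episode below 0.05 m and linear speed of crate below 0.02 m/s); the robot touches nothing.
It fails at once if the robot bumps the shelf (over 5 N) (contact force between any of the arm, the fingers and riser above 5 N).
It fails at once if the crate is pushed away or lifted (over 50 mm) (distance of crate from where it was at the start of the episode above 0.05 m).
It fails at once if another thing is moved by more than 30 mm (distance of any of jar_a, jar_b, jar_c, tape_roll, tape_gun, scanner, cutter, carton from where it was at the start of the episode above 0.03 m).
It fails at once if a jar is tipped (angle between any of jar_a, jar_b, jar_c's own z axis and vertical above 0.5 rad).
It also fails if it takes over 58 s, if anything falls off the work surface, if the arm or the gripper's body presses on something with over 40 N, if the wrist force passes 120 N, or if a joint passes its speed limit or range.

## Working session

There is one attempt and no reset: what is moved stays moved. The work goes in short steps, Python scripts to look and compute and a tool call to move; the robot and the scene stay as the last step left them, time stands still between calls to the robot, and variables do not carry over. Pictures are saved under pics/ and viewed, and the job is handed in when it is done.

Besides the shell and the picture viewer there is one more tool, called after "Call:" as name(argument=value, ...), one argument or row to a line, values as JSON. step_arm: Moves the arm, as the interface text tells. Its arguments: {"type":"object","properties":{"commands":{"type":"array"}},"required":["commands"]}

```bash
ls; mkdir -p pics
cat > h.py <<'E'
import numpy as np, cv2
from rig import get_state, optics, job
def snap(n,f):
    c=optics.capture(n); cv2.imwrite('pics/'+f+'.png',cv2.cvtColor(np.asarray(c['pixels'],np.uint8),cv2.COLOR_RGB2BGR))
    return c
E
python3 - <<'E'
from h import *
import pickle
for n in ['scene','top','wrist']:
    c=snap(n,n+'0'); pickle.dump(c,open(n+'0.pkl','wb'))
    print(n,c['fx'],c['cx'],c['distortion'],(-np.array(c['R']).T@np.array(c['t'])).round(1)); print(np.array(c['R']).round(3))
s=get_state(); print(s)
E
```

```text
pics
scene 457.495439271616 311.44317554905234 [-0.10751951  0.          0.          0.          0.        ] [1150.3 -336.2 1366.2]
[[ 0.374  0.927  0.01 ]
 [ 0.814 -0.323 -0.483]
 [-0.444  0.189 -0.876]]
top 460.0668422881769 323.52230791009976 [-0.09174754  0.          0.          0.          0.        ] [ 294.   -62.8 1492.5]
[[-0.021 -1.     0.023]
 [-0.984  0.017 -0.178]
 [ 0.177 -0.026 -0.984]]
wrist 323.4091614462394 317.41367748899995 [-0.02219274  0.          0.          0.          0.        ] [ 215.3 -590.5  383.3]
[[-0.449  0.894  0.002]
 [ 0.86   0.432  0.273]
 [ 0.243  0.124 -0.962]]
{'time': 0.15, 'joint_positions': array([-8.45413988e-01,  3.85406558e-01,  6.93021908e-03, -3.47960441e-04,
       -1.19400990e+00, -2.58584867e-01]), 'joint_velocities': array([ 0.00068477, -0.00294654,  0.00387606,  0.00314824, -0.00037987,
        0.00174899]), 'effort': array([-1.62565997e-03, -3.91052234e+01,  1.87586153e+01,  4.22232538e+00,
        1.23220473e-02, -1.46095631e-04]), 'tcp_pos': array([ 281.06282737, -557.722171  ,  221.69168548]), 'tcp_rot': array([[-8.93071774e-01, -4.49913363e-01, -8.79015234e-04],
       [-4.49914206e-01,  8.93070557e-01,  1.47910644e-03],
       [ 1.19552873e-04,  1.71642965e-03, -9.99998520e-01]]), 'ft_force': array([0.24125531, 0.10659794, 0.31425163]), 'torque': array([-0.03793006, -0.01508727, -0.00879342]), 'finger_gap': 0.9986963197179499}
```

View pics/scene0.png

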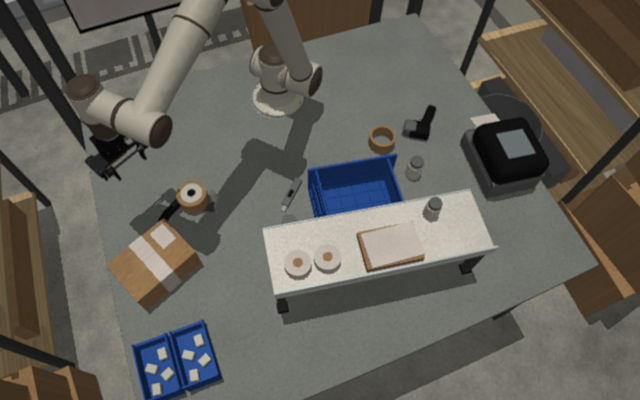

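View pics/top0.png

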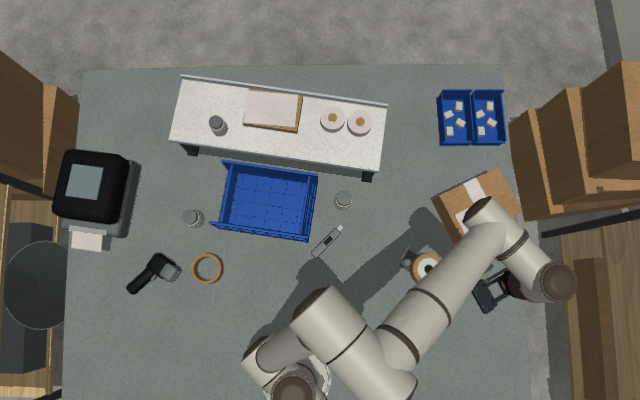

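View pics/wrist0.png

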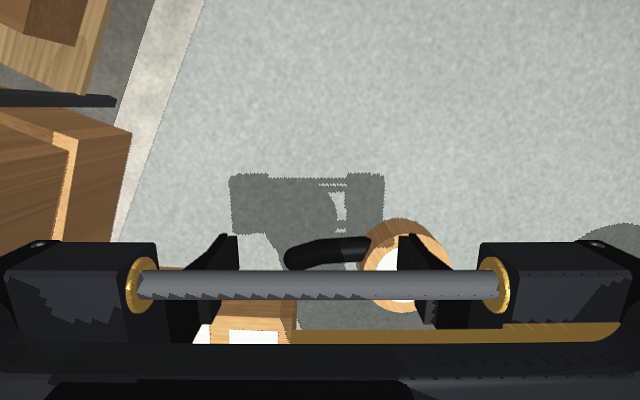

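Run:
```python
import cv2
a=cv2.imread('pics/top0.png')[140:260,160:380]; cv2.imwrite('pics/t0z.png',cv2.resize(a,None,fx=3.6,fy=3.6,interpolation=cv2.INTER_CUBIC))
a=cv2.imread('pics/scene0.png')[120:300,250:500]; cv2.imwrite('pics/s0z.png',cv2.resize(a,None,fx=3.2,fy=3.2,interpolation=cv2.INTER_CUBIC))
```

```text
(no output)
```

View pics/t0z.png

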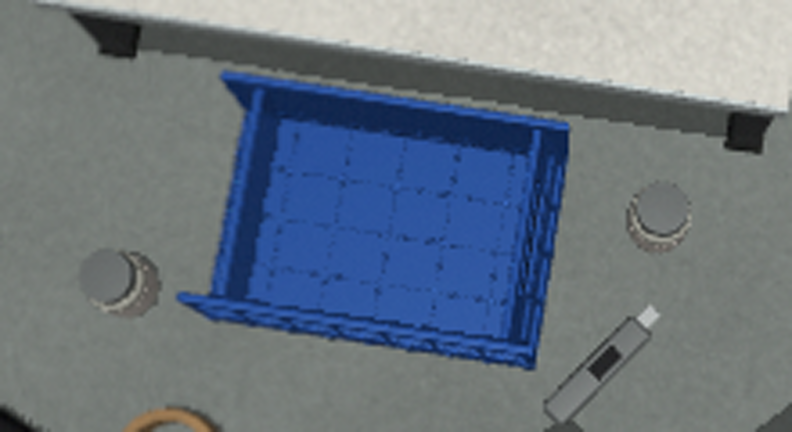

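View pics/s0z.png

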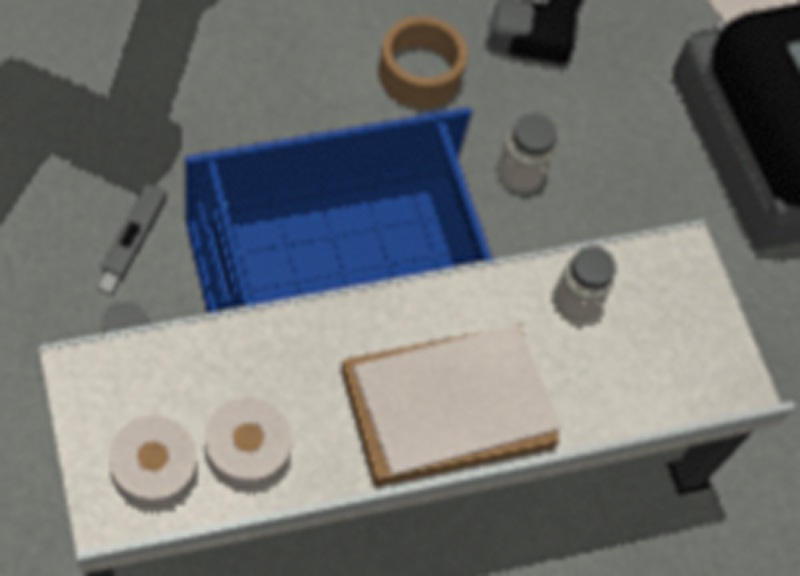

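```bash
cat >> h.py <<'E'
def proj(c,X):
    X=np.atleast_2d(np.asarray(X,float)); R=np.array(c['R']);t=np.array(c['t'])
    K=np.array([[c['fx'],0,c['cx']],[0,c['fy'],c['cy']],[0,0,1.]])
    return cv2.projectPoints(X,cv2.Rodrigues(R)[0],t,K,np.array(c['distortion']))[0][:,0]
def back(c,uv,z):
    K=np.array([[c['fx'],0,c['cx']],[0,c['fy'],c['cy']],[0,0,1.]]);R=np.array(c['R']);t=np.array(c['t'])
    p=cv2.undistortPoints(np.array(uv,float).reshape(-1,1,2),K,np.array(c['distortion']))[:,0]
    d=np.c_[p,np.ones(len(p))]@R; o=-R.T@t
    return o+d*((z-o[2])/d[:,2])[:,None]
def cw(pose,P):
    x,y,a=pose;P=np.atleast_2d(np.asarray(P,float)); c,s=np.cos(a),np.sin(a)
    return np.c_[x+c*P[:,0]-s*P[:,1], y+s*P[:,0]+c*P[:,1], P[:,2]]
def panels(th):
    el,er,sf,sn=th; out={}
    def pan(h,n,w,r,ax):
        pts=[]
        return pts
    def ends(s,t):
        d=np.array([0,-s*np.sin(t),np.cos(t)]);h=np.array([0,s*146,12]);nn=np.array([0,s*np.cos(t),np.sin(t)])
        return [h+np.array([sx*90.5,0,0])+d*118+4*nn*0 for sx in(-1,1)]+[h+np.array([sx*90.5,0,0]) for sx in(1,-1)]
    def side(s,t,hz,r):
        d=np.array([-s*np.sin(t),0,np.cos(t)]);h=np.array([s*96,0,hz]);n=np.array([s*np.cos(t),0,np.sin(t)])
        return [h+np.array([0,sy*150,0])+d*r+4*n for sy in(-1,1)]+[h+np.array([0,sy*150,0])+4*n for sy in(1,-1)]
    return dict(el=ends(1,el),er=ends(-1,er),sf=side(1,sf,22,108),sn=side(-1,sn,32,98))
def overlay(c,pose,th,f,box,k,extra=()):
    im=cv2.cvtColor(np.asarray(c['pixels'],np.uint8),cv2.COLOR_RGB2BGR)
    x0,y0,x1,y1=box; im=cv2.resize(im[y0:y1,x0:x1],None,fx=k,fy=k,interpolation=cv2.INTER_CUBIC)
    cols=dict(el=(0,255,0),er=(0,255,255),sf=(0,0,255),sn=(255,0,255))
    for n,P in panels(th).items():
        q=(proj(c,cw(pose,P))-[x0,y0]+.5)*k-.5
        cv2.polylines(im,[np.round(q).astype(int)],True,cols[n],1)
    for P in extra:
        q=(proj(c,P)-[x0,y0]+.5)*k-.5
        cv2.polylines(im,[np.round(q).astype(int)],False,(255,255,255),1)
    cv2.imwrite('pics/'+f+'.png',im)
E
python3 - <<'E'
from h import *
import pickle
c=pickle.load(open('top0.pkl','rb'))
z=lambda L:[(160+(u+.5)/3.6-.5,140+(v+.5)/3.6-.5) for u,v in L]
A=back(c,z([(221,72),(569,124),(179,295),(533,350)]),130); print(A.round(1))
print('shelf',back(c,z([(40,3),(780,110)]),210).round(1))
print('jars ab',back(c,z([(106,278),(662,208)]),85).round(1)); print('cutter',back(c,z([(560,420),(655,310)]),10).round(1))
ctr=A.mean(0); d=(A[0]-A[1])+(A[2]-A[3]); a=np.arctan2(-d[0],d[1]); print(ctr,a)
pose=(ctr[0],ctr[1],a)
overlay(c,pose,(.15,.15,0,0),'ov0',(160,140,380,260),3.6)
s=pickle.load(open('scene0.pkl','rb'));overlay(s,pose,(.15,.15,0,0),'ov0s',(250,120,500,300),3.2)
E
```

```text
[[669.  212.1 130. ]
 [618.6 -82.8 130. ]
 [478.6 243.4 130. ]
 [428.  -49.5 130. ]]
shelf [[ 707.7  344.8  210. ]
 [ 608.5 -250.5  210. ]]
jars ab [[ 500.4  317.    85. ]
 [ 553.4 -162.5   85. ]]
cutter [[ 376.8  -71.4   10. ]
 [ 473.9 -158.8   10. ]]
[548.53970731  80.79857606 130.        ] -0.17018418400410928
```

View pics/ov0.png

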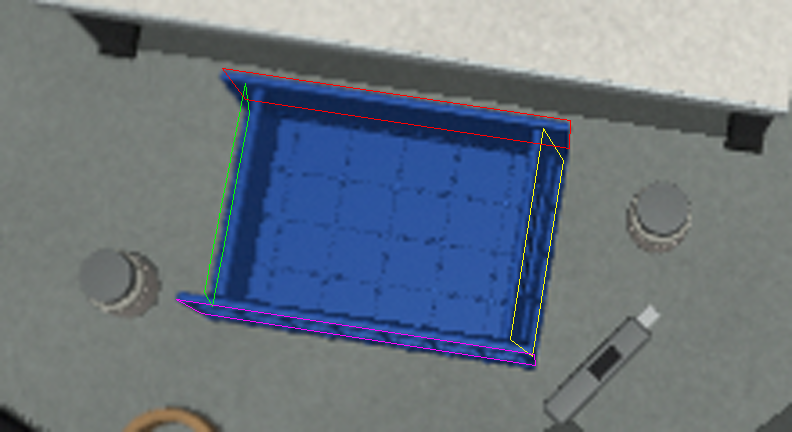

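View pics/ov0s.png

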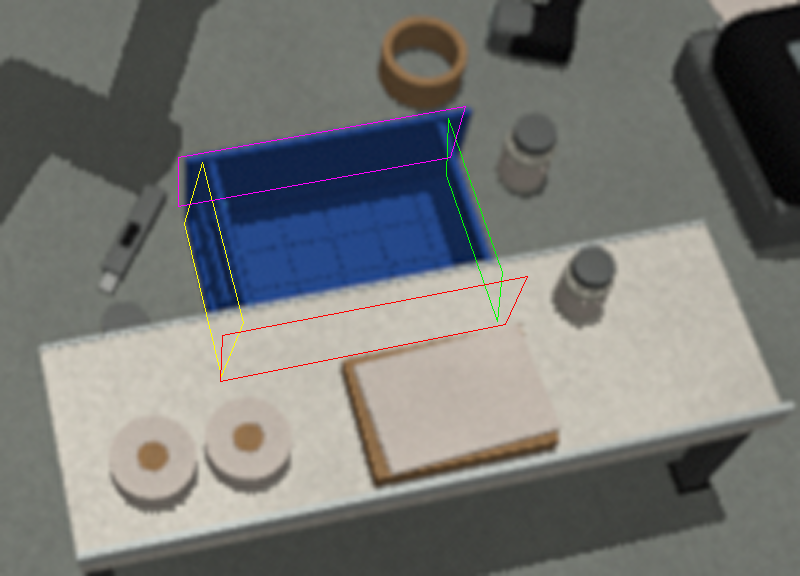

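Call:
step_arm(
  commands=[
    [0, -46, 34, 0, 4],
    [0, -92, 67, 0, 8],
    [0, -138, 101, 0, 12],
    [0, -184, 135, 0, 17],
    [0, -230, 168, 0, 21],
    [0, -276, 202, 0, 25],
    [0, -322, 235, 0, 29],
    [0, -368, 269, 0, 33],
    [0, -414, 303, 0, 36.5],
    [0, -414, 303, 0, 36.5],
  ],
)

```text
time: 1.4
tcp_pos: [515.9, -98.2, 222.1]
tcp_rot: [[-0.986, 0.165, -0.0], [0.165, 0.986, 0.0], [0.0, 0.0, -1.0]]
ft_force: [0.2, -0.4, 0.9]
finger_gap: 0.015
```

```bash
cat >> h.py <<'E'
def st(pose=(546.5,81,-.17)):
    s=get_state(); p=s['tcp_pos']; a=pose[2]; d=p[:2]-np.array(pose[:2])
    print('t',round(s['time'],2),'crate',round(d[0]*np.cos(a)+d[1]*np.sin(a),1),round(-d[0]*np.sin(a)+d[1]*np.cos(a),1),'z',round(p[2],1),'F',s['ft_force'].round(1),'gap',round(s['finger_gap'],3),'ty',np.degrees(np.arctan2(s['tcp_rot'][1,1],s['tcp_rot'][0,1])).round(1),'tilt',s['tcp_rot'][:2,2].round(3))
E
python3 - <<'E'
from h import *
st()
c=snap('wrist','w1'); c=snap('top','t1')
E
```

```text
t 1.4 crate 0.2 -181.8 z 222.1 F [ 0.2 -0.4  0.9] gap 0.015 ty 80.5 tilt [-0.  0.]
```

View pics/w1.png

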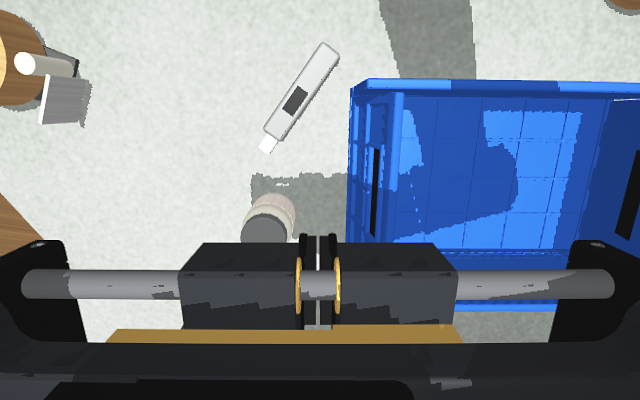

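View pics/t1.png

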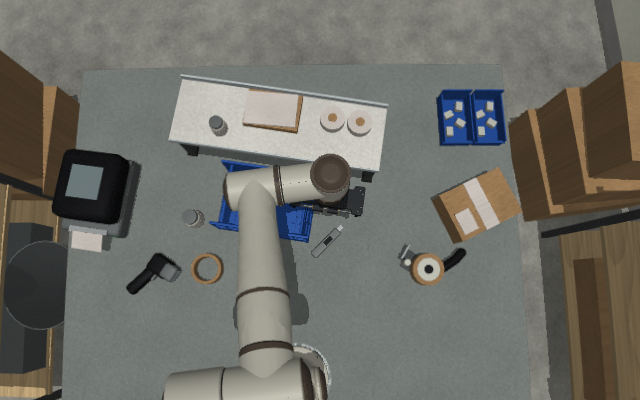

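Call:
step_arm(
  commands=[
    [0, 15, 0, 50, 0],
    [0, 15, 0, 100, 0],
    [0, 15, 0, 117, 0],
    [0, 15, 20, 117, 0],
    [0, 15, 35, 117, 0],
    [0, 15, 45, 117, 0],
    [0, 15, 55, 119, 0],
    [0, 15, 62, 121, 0],
    [0, 15, 69, 125, 0],
    [0, 15, 79, 131, 0],
  ],
)

```text
time: 2.75
tcp_pos: [513.4, -20.4, 91.3]
tcp_rot: [[-0.985, 0.17, 0.0], [0.17, 0.985, 0.0], [-0.0, 0.0, -1.0]]
ft_force: [0.9, -0.9, 0.7]
finger_gap: 0.005
```

Run:
```python
from h import *
st()
c=snap('wrist','w2')
```

```text
t 2.75 crate -15.5 -105.5 z 91.3 F [ 0.9 -0.9  0.7] gap 0.005 ty 80.2 tilt [0. 0.]
```

View pics/w2.png

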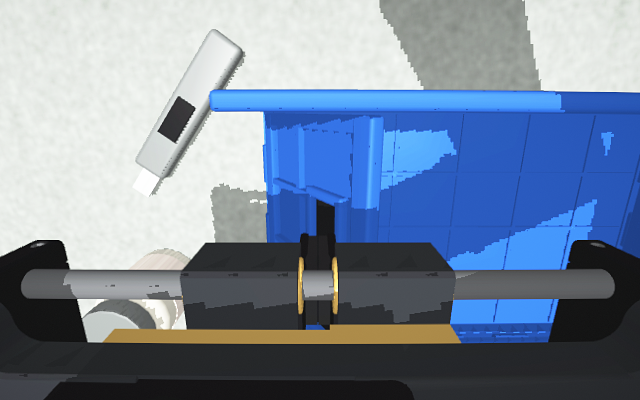

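Call:
step_arm(
  commands=[
    [0, 0, 10, 7, 0],
    [0, 0, 18, 15, 0],
    [0, 0, 26, 24, 0],
    [0, 0, 32, 34, 0],
    [0, 0, 37, 45, 0],
    [0, 0, 40, 55, 0],
    [0, 0, 42, 64, 0],
    [0, 0, 43, 71, 0],
    [0, 0, 43, 76, 0],
    [0, 0, 43, 76, 0],
  ],
)

```text
time: 4.05
tcp_pos: [520.4, 21.5, 16.4]
tcp_rot: [[-0.986, 0.169, -0.0], [0.169, 0.986, -0.0], [0.0, -0.0, -1.0]]
ft_force: [-1.8, 1.8, 6.3]
finger_gap: 0.007
```

Run:
```python
from h import *
st()
c=snap('wrist','w3')
```

```text
t 4.05 crate -15.7 -63.1 z 16.4 F [-1.8  1.8  6.3] gap 0.007 ty 80.3 tilt [-0. -0.]
```

View pics/w3.png

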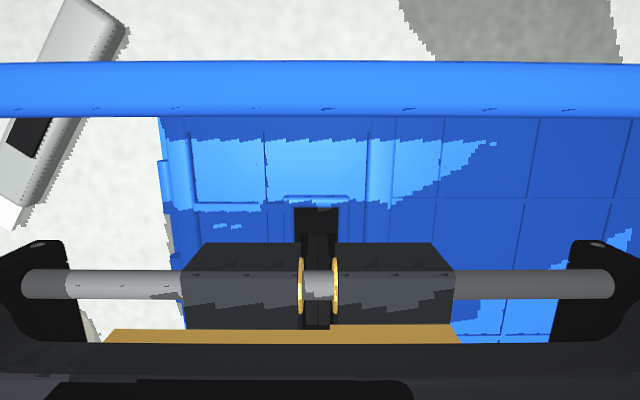

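Call:
step_arm(
  commands=[
    [0, 0, 0, 3, 0],
    [0, 0, 0, 3, 0],
    [0, 0, 0, -60, 0],
    [0, 0, 0, -120, 0],
    [0, 0, 0, -180, 0],
    [0, 0, 62, -180, 0],
    [0, 0, 124, -180, 0],
    [0, 0, 186, -180, 0],
    [0, 0, 248, -180, 0],
    [0, 0, 248, -180, 0],
  ],
)

```text
time: 5.35
tcp_pos: [562.6, 269.6, 194.2]
tcp_rot: [[-0.986, 0.165, -0.001], [0.165, 0.986, -0.0], [0.001, -0.0, -1.0]]
ft_force: [0.1, 0.5, -0.0]
finger_gap: 0.005
```

Run:
```python
from h import *
st()
c=snap('wrist','w4')
```

```text
t 5.35 crate -16.1 188.6 z 194.2 F [ 0.1  0.5 -0. ] gap 0.005 ty 80.5 tilt [-0.001 -0.   ]
```

View pics/w4.png

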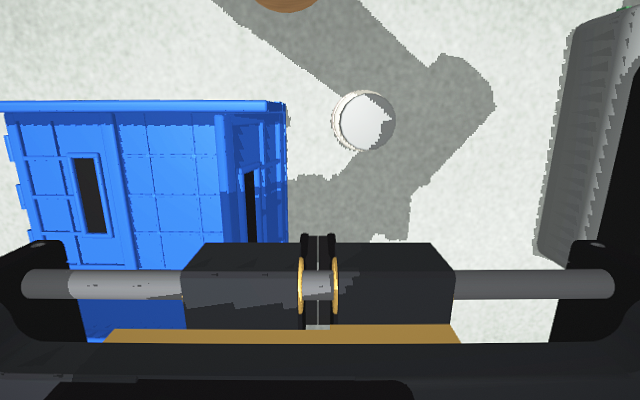

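Call:
step_arm(
  commands=[
    [0, 0, 0, 50, 0],
    [0, 0, 0, 91, 0],
    [0, 0, -20, 91, 0],
    [0, 0, -35, 91, 0],
    [0, 0, -45, 91, 0],
    [0, 0, -55, 93, 0],
    [0, 0, -62, 95, 0],
    [0, 0, -69, 99, 0],
    [0, 0, -79, 105, 0],
    [0, 0, -89, 112, 0],
  ],
)

```text
time: 6.65
tcp_pos: [547.3, 177.8, 82.9]
tcp_rot: [[-0.986, 0.169, -0.0], [0.169, 0.986, 0.0], [0.0, 0.0, -1.0]]
ft_force: [-0.3, 0.4, 1.1]
finger_gap: 0.007
```

Run:
```python
from h import *
st()
c=snap('wrist','w5')
```

```text
t 6.65 crate -15.6 95.6 z 82.9 F [-0.3  0.4  1.1] gap 0.007 ty 80.3 tilt [-0.  0.]
```

View pics/w5.png

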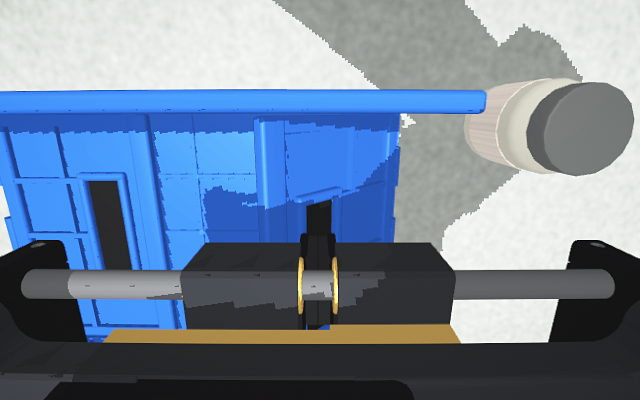

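Call:
step_arm(
  commands=[
    [0, 0, -8, 8, 0],
    [0, 0, -16, 17, 0],
    [0, 0, -22, 27, 0],
    [0, 0, -27, 38, 0],
    [0, 0, -30, 48, 0],
    [0, 0, -32, 57, 0],
    [0, 0, -33, 64, 0],
    [0, 0, -33, 69, 0],
    [0, 0, -33, 72, 0],
    [0, 0, -33, 72, 0],
  ],
)

```text
time: 7.95
tcp_pos: [541.8, 145.6, 15.9]
tcp_rot: [[-0.986, 0.167, 0.0], [0.167, 0.986, -0.001], [-0.001, -0.001, -1.0]]
ft_force: [-9.5, -1.0, 27.2]
finger_gap: 0.005
```

Run:
```python
from h import *
st()
c=snap('wrist','w6')
```

```text
t 7.95 crate -15.6 62.8 z 15.9 F [-9.5 -1.  27.2] gap 0.005 ty 80.4 tilt [ 0.    -0.001]
```

View pics/w6.png

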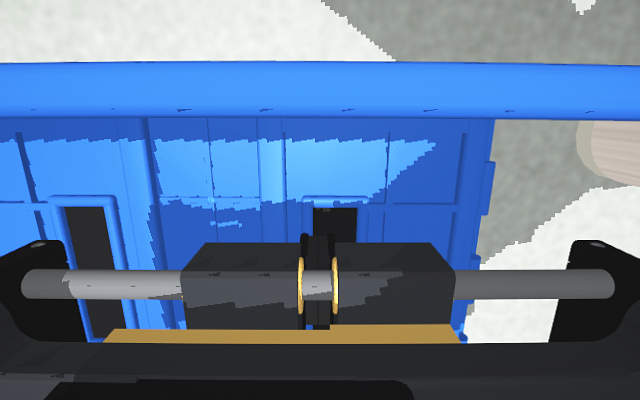

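Call:
step_arm(
  commands=[
    [0, 0, 0, -50, 0],
    [60, 0, -20, -58, 0],
    [60, 0, -63, -58, 0],
    [60, 30, -63, -58, 0],
    [60, 55, -63, -58, 0],
    [60, 62, -63, -58, 0],
    [60, 68, -63, -58, 0],
    [60, 74, -63, -58, 0],
    [60, 80, -63, -58, 0],
    [60, 80, -63, -58, 0],
  ],
)

```text
time: 9.25
tcp_pos: [452.3, 97.6, 69.7]
tcp_rot: [[-0.986, 0.169, 0.0], [0.169, 0.986, 0.0], [-0.0, 0.0, -1.0]]
ft_force: [1.3, 0.7, -0.2]
finger_gap: 0.599
```

Run:
```python
from h import *
st()
c=snap('wrist','w7'); snap('top','t7'); snap('scene','s7')
```

```text
t 9.25 crate -95.7 0.5 z 69.7 F [ 1.3  0.7 -0.2] gap 0.599 ty 80.3 tilt [0. 0.]
```

View pics/w7.png

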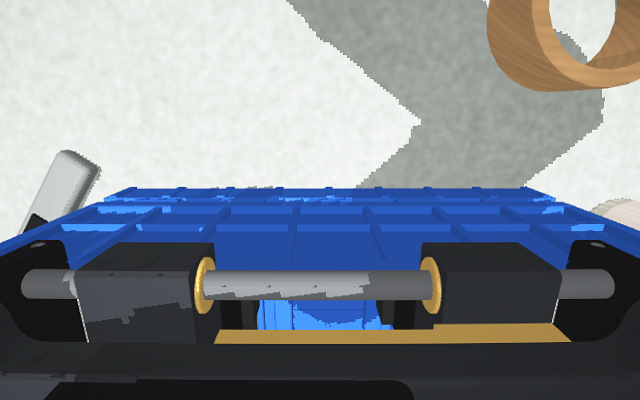

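View pics/t7.png

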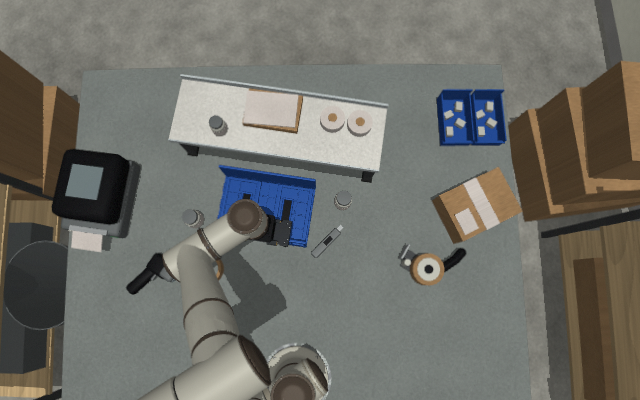

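View pics/s7.png

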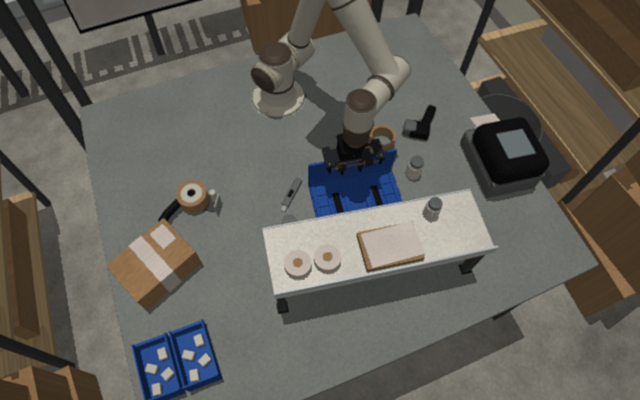

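Run:
```python
from h import *
import pickle
c=optics.capture('top')
for dx in (14,20):
    a=-.17; overlay(c,(546.5-dx*np.cos(a),81-dx*np.sin(a),a),(1.57,1.57,0,0),'ov7_%d'%dx,(160,140,380,260),3.6)
```

```text
(no output)
```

View pics/ov7_20.png

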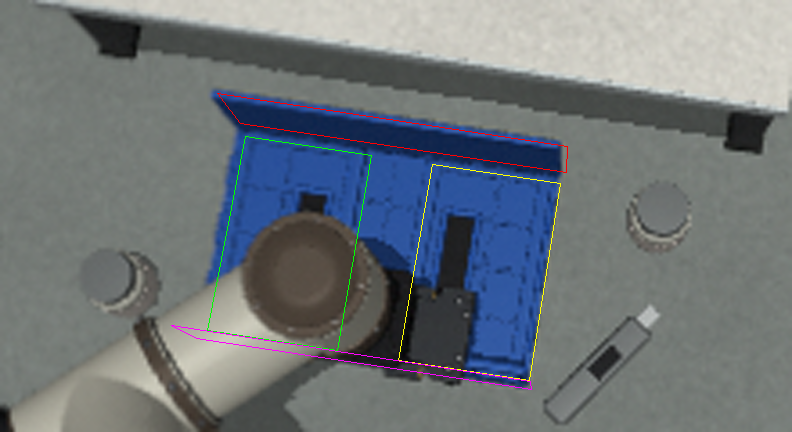

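View pics/ov7_14.png

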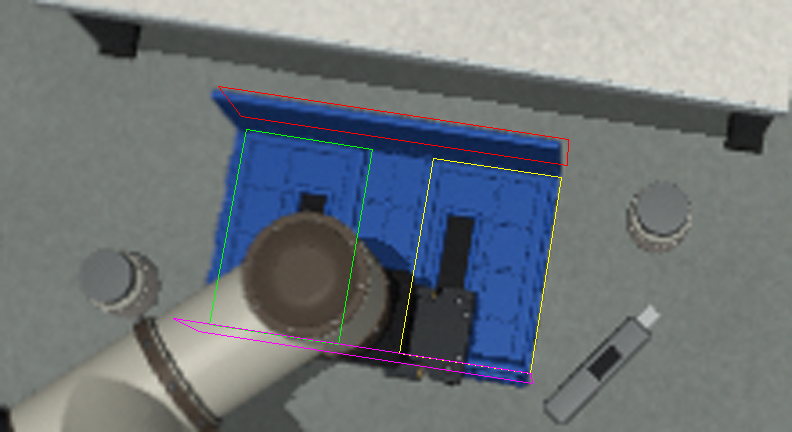

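Run:
```python
from h import *
import pickle
# crop/sub-pixel: template-free: match far wall edge via corner zoom
a=cv2.imread('pics/top0.png'); b=cv2.imread('pics/t7.png')
o=[]
for im,(y,x) in ((a,(150,210)),(b,(155,208))):
    o.append(cv2.resize(im[y:y+25,x:x+30],None,fx=13,fy=13,interpolation=cv2.INTER_NEAREST))
for im,(y,x) in ((a,(165,300)),(b,(170,298))):
    o.append(cv2.resize(im[y:y+25,x:x+30],None,fx=13,fy=13,interpolation=cv2.INTER_NEAREST))
cv2.imwrite('pics/cmp.png',cv2.resize(np.vstack([np.hstack(o[:2]),np.hstack(o[2:])]),(780,600)))
```

```text
(no output)
```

View pics/cmp.png

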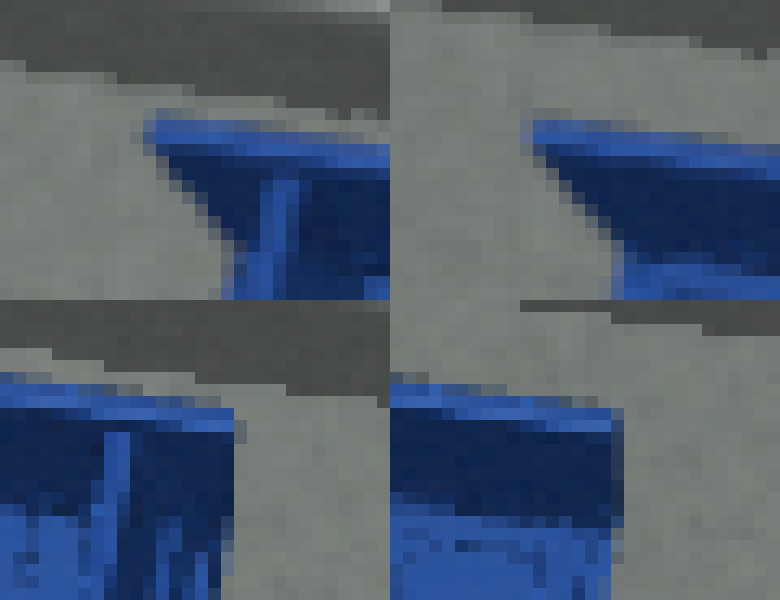

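Call:
step_arm(
  commands=[
    [60, 6, 0, 0, 0],
    [60, 12, 0, 0, 0],
    [60, 17, 0, 0, 0],
    [60, 21, 0, 0, 0],
    [60, 21, 0, 0, 0],
    [0, 8, 0, 0, 0],
    [0, 8, 0, -50, 0],
    [0, 8, 0, -90, 0],
    [0, -50, 2, -90, 0],
    [0, -80, 5, -90, 0],
  ],
)

```text
time: 10.7
tcp_pos: [534.2, 88.0, 160.2]
tcp_rot: [[-0.985, 0.17, 0.001], [0.17, 0.985, 0.001], [-0.001, 0.001, -1.0]]
ft_force: [0.1, 0.0, -0.1]
finger_gap: 0.118
```

Run:
```python
from h import *
st()
c=snap('wrist','w8'); snap('top','t8')
b=cv2.imread('pics/t8.png')[140:260,160:380]; cv2.imwrite('pics/t8z.png',cv2.resize(b,None,fx=3.6,fy=3.6,interpolation=cv2.INTER_NEAREST))
```

```text
t 10.7 crate -13.3 4.9 z 160.2 F [ 0.1  0.  -0.1] gap 0.118 ty 80.2 tilt [0.001 0.001]
```

View pics/w8.png

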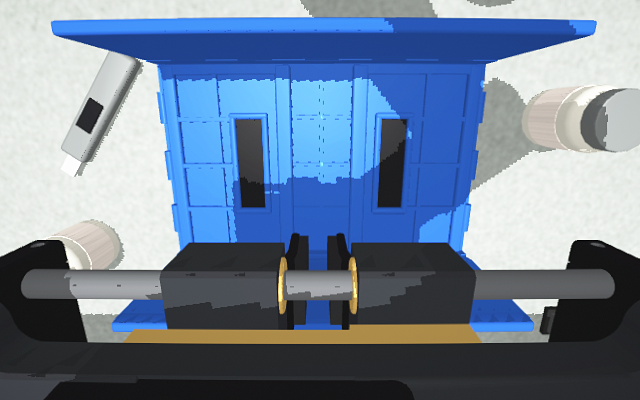

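View pics/t8z.png

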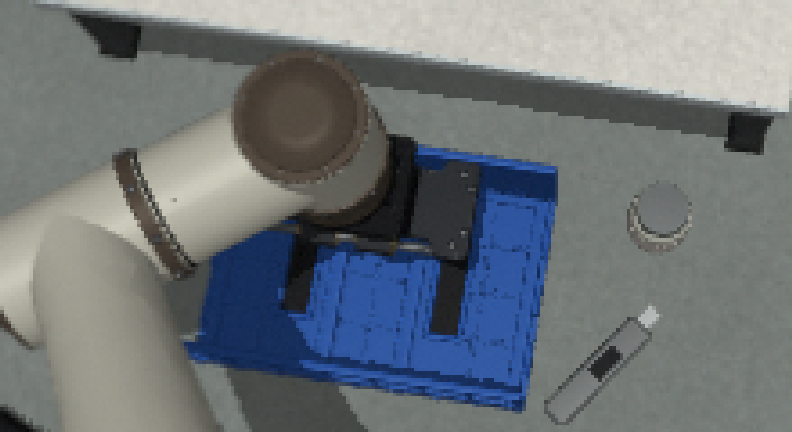

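Run:
```python
from h import *
c=optics.capture('top')
b=back(c,[(318.2,174.2),(315.9,179.2),(314.7,185.6),(221.15,160),(218.4,165.2)],130)
a=-.17;R=np.array([[np.cos(a),np.sin(a)],[-np.sin(a),np.cos(a)]])
print((R@(b[1]-b[0])[:2]).round(1),(R@(b[2]-b[0])[:2]).round(1),(R@(b[4]-b[3])[:2]).round(1), (R@(b[0][:2]-[546.5,81])),(R@(b[2][:2]-[546.5,81])))
```

```text
[-16.5   4.6] [-36.6   5.1] [-17.4   5.2] [  98.65040858 -150.79289312] [  62.00494512 -145.65815969]
```

Call:
step_arm(
  commands=[
    [0, -40, 0, 0, 0],
    [0, -73, 0, 0, 0],
    [0, -73, 0, 15, 0],
    [0, -73, 0, 24, 0],
    [0, -73, 0, 26, 0],
    [0, -73, 0, 28, 0],
    [0, -73, 0, 30, 0],
    [0, -73, 0, 31, 0],
    [0, -73, 0, 31, 0],
    [0, -73, 0, 31, 0],
  ],
)

```text
time: 12.1
tcp_pos: [604.0, 76.4, 130.4]
tcp_rot: [[-0.986, 0.169, 0.001], [0.169, 0.986, 0.0], [-0.001, 0.0, -1.0]]
ft_force: [-3.0, 0.4, 6.8]
finger_gap: 0.009
```

Run:
```python
from h import *
st()
c=snap('wrist','w9'); snap('scene','s9')
b=cv2.imread('pics/s9.png')[100:280,250:500]; cv2.imwrite('pics/s9z.png',cv2.resize(b,None,fx=3.2,fy=3.2,interpolation=cv2.INTER_CUBIC))
```

```text
t 12.1 crate 57.4 5.2 z 130.4 F [-3.   0.4  6.8] gap 0.009 ty 80.3 tilt [0.001 0.   ]
```

View pics/w9.png

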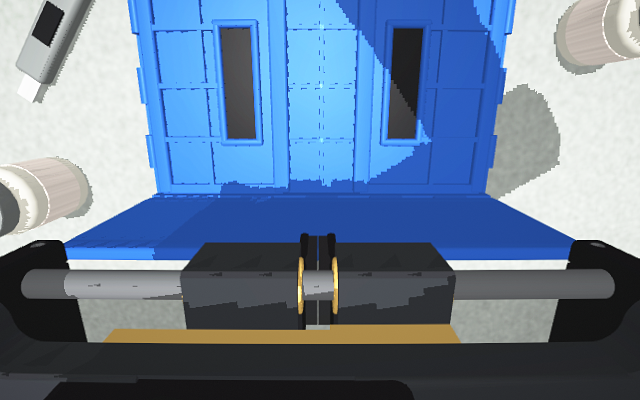

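View pics/s9z.png

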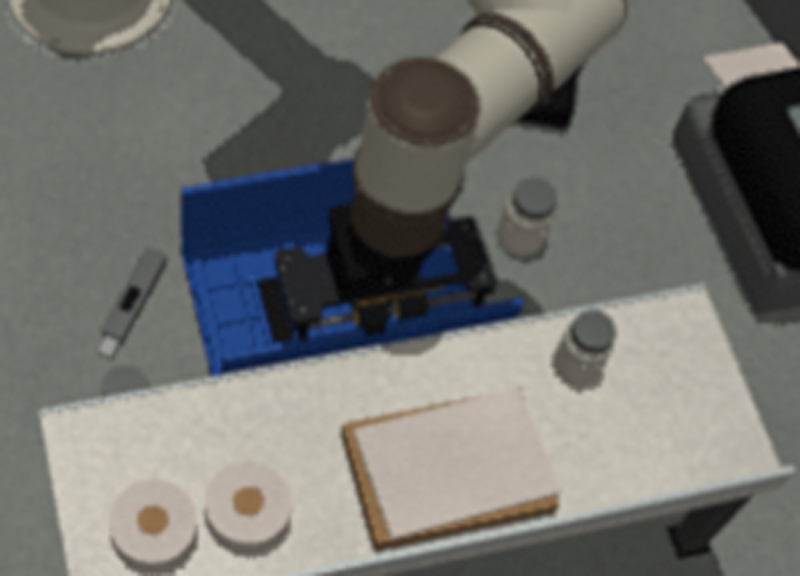

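Call:
step_arm(
  commands=[
    [0, 4, 0, 1, 0],
    [0, 8, 0, 1, 0],
    [0, 12, 0, 1.2, 0],
    [0, 16, 0, 1.6, 0],
    [0, 20, 0, 2.2, 0],
    [0, 24, 0, 3, 0],
    [0, 28, 0, 3.8, 0],
    [0, 32, 0, 4.8, 0],
    [0, 36, 0, 6, 0],
    [0, 36, 0, 6, 0],
  ],
)

```text
time: 13.45
tcp_pos: [569.1, 82.5, 125.2]
tcp_rot: [[-0.986, 0.168, 0.003], [0.168, 0.986, 0.0], [-0.003, 0.001, -1.0]]
ft_force: [-2.6, -0.3, 8.5]
finger_gap: 0.004
```

Run:
```python
from h import *
st()
c=snap('wrist','w10'); snap('top','t10')
b=cv2.imread('pics/t10.png')[140:260,160:380]; cv2.imwrite('pics/t10z.png',cv2.resize(b,None,fx=3.6,fy=3.6,interpolation=cv2.INTER_NEAREST))
```

```text
t 13.45 crate 22.1 5.3 z 125.2 F [-2.6 -0.3  8.5] gap 0.004 ty 80.3 tilt [0.003 0.   ]
```

View pics/w10.png

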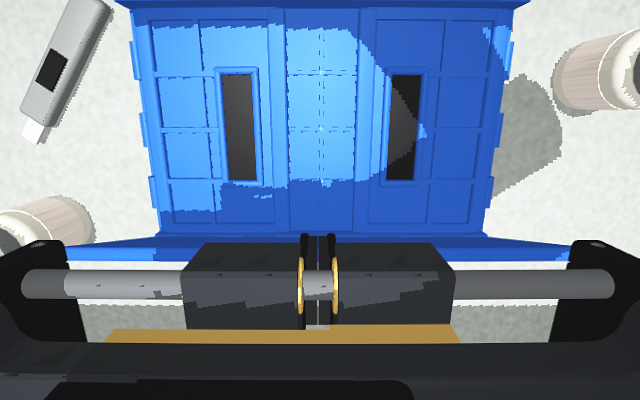

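View pics/t10z.png

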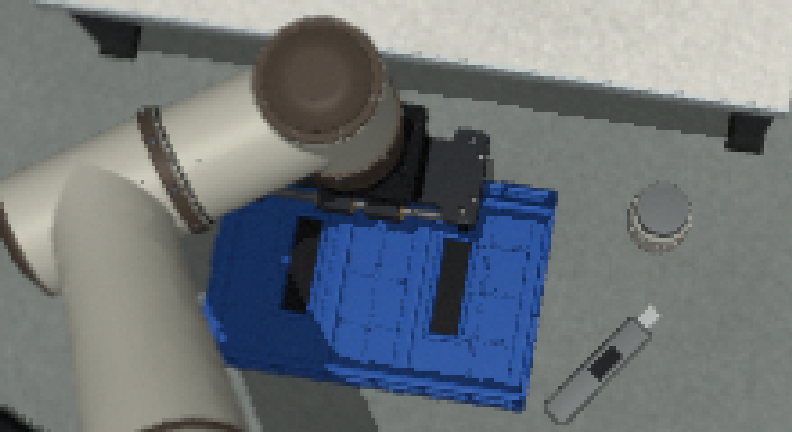

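Call:
step_arm(
  commands=[
    [0, 7, 0, 2, 0],
    [0, 14, 0, 5, 0],
    [0, 22, 0, 10, 0],
    [0, 31, 0, 17, 0],
    [0, 37, 0, 24, 0],
    [0, 43, 0, 32, 0],
    [0, 48, 0, 40, 0],
    [0, 52, 0, 49, 0],
    [0, 55, 0, 58, 0],
    [0, 57, 0, 68, 0],
  ],
)

```text
time: 14.8
tcp_pos: [512.3, 92.0, 53.7]
tcp_rot: [[-0.986, 0.17, -0.0], [0.17, 0.986, -0.0], [0.0, -0.0, -1.0]]
ft_force: [-0.5, 0.3, 0.6]
finger_gap: -0.001
```

Run:
```python
from h import *
st()
c=snap('wrist','w11'); snap('top','t11')
b=cv2.imread('pics/t11.png')[140:260,160:380]; cv2.imwrite('pics/t11z.png',cv2.resize(b,None,fx=3.6,fy=3.6,interpolation=cv2.INTER_NEAREST))
```

```text
t 14.8 crate -35.6 5.0 z 53.7 F [-0.5  0.3  0.6] gap -0.001 ty 80.2 tilt [-0. -0.]
```

View pics/w11.png

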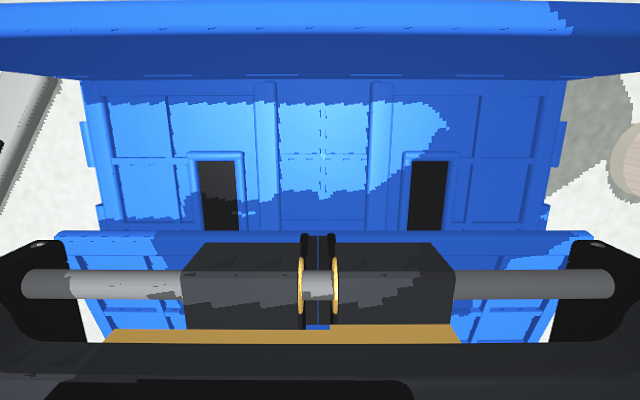

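View pics/t11z.png

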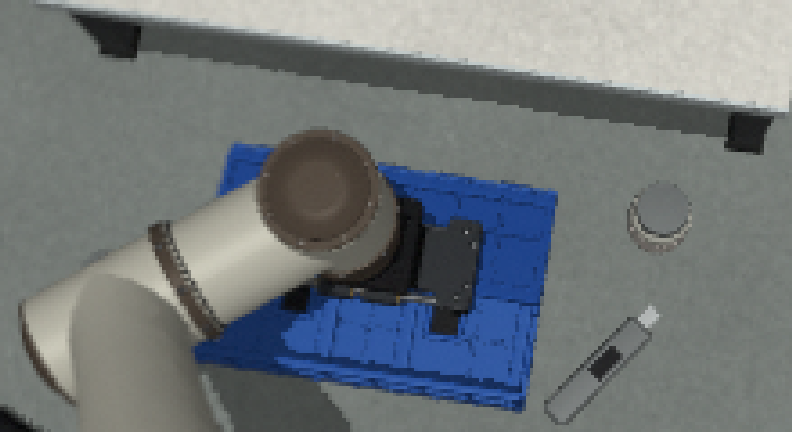

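Call:
step_arm(
  commands=[
    [0, 0, 0, 8, 0],
    [0, 0, 0, 16, 0],
    [0, 0, 0, 22, 0],
    [0, 0, 0, 26, 0],
    [0, 0, 0, 29, 0],
    [0, 0, 0, 31, 0],
    [0, 0, 0, 33, 0],
    [0, 0, 0, 33, 0],
    [0, 0, 0, 33, 0],
    [0, 0, 0, 33, 0],
  ],
)

```text
time: 16.15
tcp_pos: [512.3, 91.9, 26.0]
tcp_rot: [[-0.986, 0.168, 0.001], [0.168, 0.986, -0.001], [-0.001, -0.001, -1.0]]
ft_force: [-10.9, 0.1, 31.8]
finger_gap: 0.007
```

Run:
```python
from h import *
st()
c=snap('wrist','w12')
```

```text
t 16.15 crate -35.5 5.0 z 26.0 F [-10.9   0.1  31.8] gap 0.007 ty 80.4 tilt [ 0.001 -0.001]
```

View pics/w12.png

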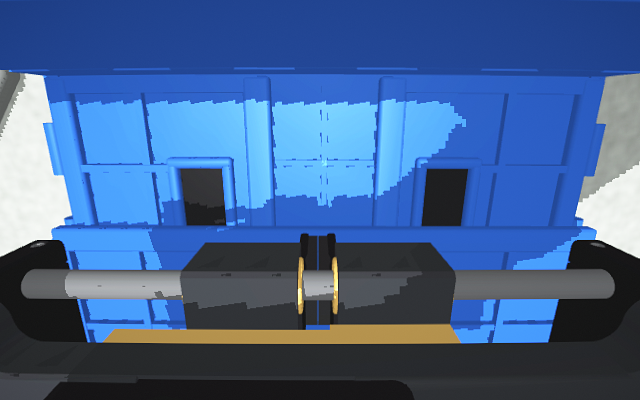

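Call:
step_arm(
  commands=[
    [0, 0, 0, -60, 0],
    [0, 0, 0, -120, 0],
    [0, 0, 0, -138, 0],
    [0, 45, 0, -138, 0],
    [0, 90, 0, -138, 0],
    [0, 135, 0, -138, 0],
    [0, 135, 0, -138, 0],
    [0, 135, 0, -95, 0],
    [0, 135, 0, -86, 0],
    [0, 135, 0, -86, 0],
  ],
)

```text
time: 17.45
tcp_pos: [379.9, 114.8, 107.5]
tcp_rot: [[-0.986, 0.17, -0.001], [0.17, 0.986, -0.001], [0.0, -0.001, -1.0]]
ft_force: [-0.1, -0.1, 0.2]
finger_gap: 0.003
```

Run:
```python
from h import *
st()
c=snap('wrist','w13');snap('top','t13')
b=cv2.imread('pics/t13.png')[140:260,160:380]; cv2.imwrite('pics/t13z.png',cv2.resize(b,None,fx=3.6,fy=3.6,interpolation=cv2.INTER_NEAREST))
```

```text
t 17.45 crate -170.0 5.1 z 107.5 F [-0.1 -0.1  0.2] gap 0.003 ty 80.2 tilt [-0.001 -0.001]
```

View pics/w13.png

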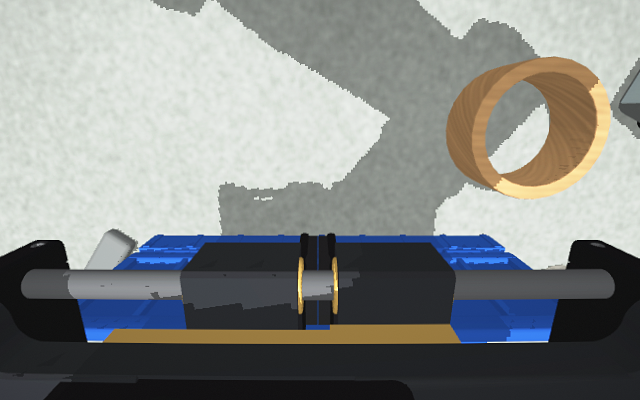

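View pics/t13z.png

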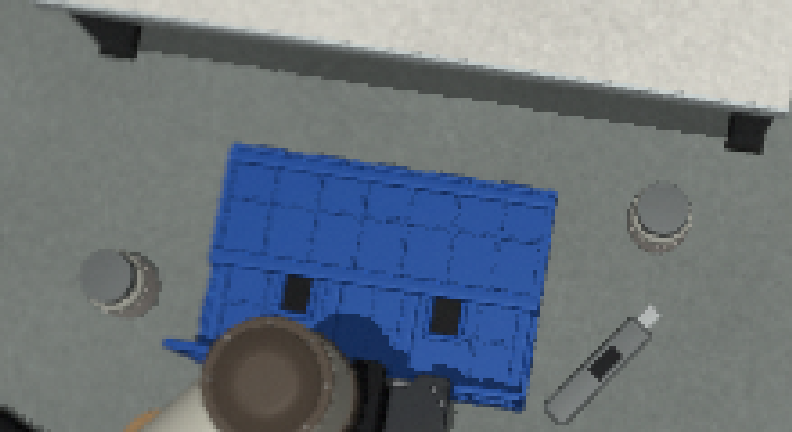

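Call:
step_arm(
  commands=[
    [0, -24, 0, 0, 0],
    [0, -34, 0, 0, 0],
    [0, -44, 0, 0, 0],
    [0, -54, 0, 2, 0],
    [0, -63, 0, 5, 0],
    [0, -71, 0, 10, 0],
    [0, -80, 0, 16, 0],
    [0, -87, 0, 23, 0],
    [0, -93, 0, 31, 0],
    [0, -98, 0, 39, 0],
  ],
)

```text
time: 18.8
tcp_pos: [476.3, 98.2, 67.9]
tcp_rot: [[-0.986, 0.169, 0.0], [0.169, 0.986, -0.0], [-0.0, -0.0, -1.0]]
ft_force: [-1.5, -0.2, -0.1]
finger_gap: 0.006
```

Run:
```python
from h import *
st()
c=snap('wrist','w14')
```

```text
t 18.8 crate -72.1 5.1 z 67.9 F [-1.5 -0.2 -0.1] gap 0.006 ty 80.2 tilt [ 0. -0.]
```

View pics/w14.png

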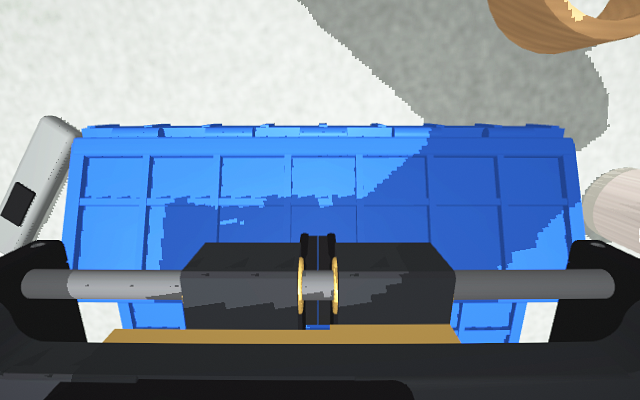

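Call:
step_arm(
  commands=[
    [0, -4, 0, 8, 0],
    [0, -7, 0, 16, 0],
    [0, -9, 0, 23, 0],
    [0, -10, 0, 28, 0],
    [0, -10, 0, 32, 0],
    [0, -10, 0, 35, 0],
    [0, -10, 0, 37, 0],
    [0, -10, 0, 37, 0],
    [0, -10, 0, 37, 0],
    [0, -10, 0, 37, 0],
  ],
)

```text
time: 20.1
tcp_pos: [486.2, 96.6, 36.0]
tcp_rot: [[-0.986, 0.167, 0.002], [0.167, 0.986, -0.0], [-0.002, -0.0, -1.0]]
ft_force: [-11.5, -1.0, 33.7]
finger_gap: 0.005
```

Run:
```python
from h import *
st()
```

```text
t 20.1 crate -62.1 5.2 z 36.0 F [-11.5  -1.   33.7] gap 0.005 ty 80.4 tilt [ 0.002 -0.   ]
```

Call:
step_arm(
  commands=[
    [0, 0, 0, -40, 0],
    [0, 0, 0, -90, 0],
    [0, 0, 0, -140, 0],
    [0, 40, 0, -190, 0],
    [0, 80, 0, -220, 0],
    [0, 120, 0, -220, 0],
    [0, 120, -60, -220, 0],
    [0, 120, -120, -220, 0],
    [0, 120, -150, -220, 0],
    [0, 120, -150, -220, 0],
  ],
)

```text
time: 21.35
tcp_pos: [341.3, -32.3, 251.6]
tcp_rot: [[-0.985, 0.173, 0.001], [0.173, 0.985, 0.0], [-0.001, 0.001, -1.0]]
ft_force: [0.3, 1.0, -0.8]
finger_gap: 0.003
```

Run:
```python
from h import *
st()
c=snap('top','t15')
a=-.17;dx=36.6;dy=5.1
p=(546.5-dx*np.cos(a)-dy*np.sin(a),81-dx*np.sin(a)+dy*np.cos(a),a)
b=cv2.imread('pics/t15.png')[140:260,160:380]; cv2.imwrite('pics/t15z.png',cv2.resize(b,None,fx=3.6,fy=3.6,interpolation=cv2.INTER_NEAREST))
overlay(c,p,(1.57,1.57,1.57,1.57),'ov15',(160,140,380,260),3.6)
snap('scene','s15')
b=cv2.imread('pics/s15.png')[100:280,250:500]; cv2.imwrite('pics/s15z.png',cv2.resize(b,None,fx=3.2,fy=3.2,interpolation=cv2.INTER_CUBIC))
snap('wrist','w15')
```

```text
t 21.35 crate -183.0 -146.3 z 251.6 F [ 0.3  1.  -0.8] gap 0.003 ty 80.1 tilt [0.001 0.   ]
```

View pics/ov15.png

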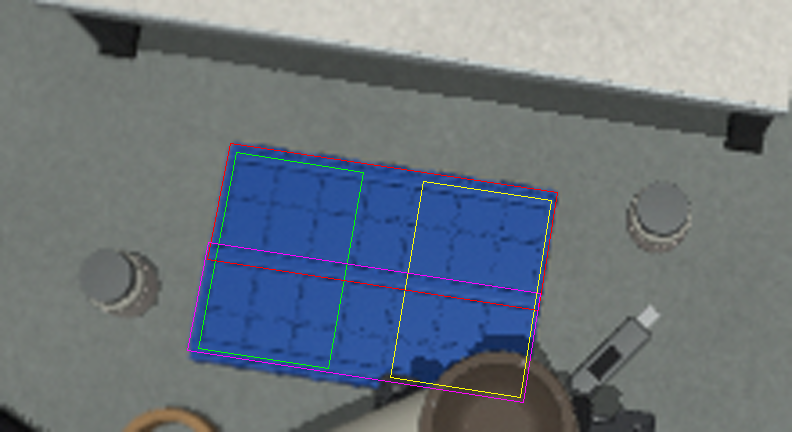

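View pics/s15z.png

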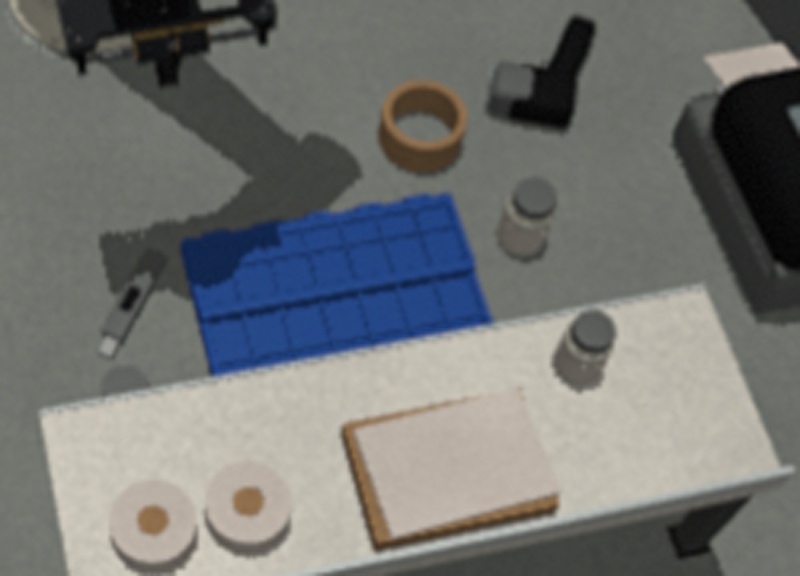

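View pics/w15.png

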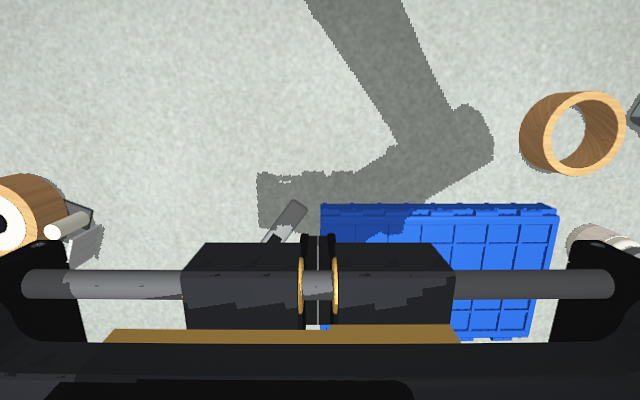

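```bash
python3 -c "
from h import *
print(job.close_job())"
```

```text
the job is handed in; nothing more can be done
None
```

The crate is folded flat and the job is handed in at about 21 s; closing gave no verdict, so the result is from my own checks.

- **End walls:** I pushed the right end wall over and then the left, each with the closed fingers, and pressed them down. The fingertip stopped at about 16 mm with 6 N (right, then pushed 3 mm further) and 27 N (left), which is the flat height.
- **Shelf gap:** The moves let the tool turn only about its own axis, so it could not tilt to reach over the far wall. Instead I pushed the crate toward the robot from inside, so the gripper could stay clear in front of the shelf.
- **Far wall:** I pressed on its top edge, dragged it inwards and pressed it flat (26.0 mm, 32 N). The near wall was still up in the picture.
- **Near wall:** I folded it over last and pressed it flat (36.0 mm, 34 N), then backed the arm off.

**Last checks:** The final top and scene pictures show all four walls down. The model of the folded crate lines up with the picture, about 37 mm from where the crate stood, give or take about 3 mm, against the 50 mm limit. I did not push the crate back. The jars, tape roll, scanner, cutter and shelf look undisturbed. I saw no force reading that suggested touching the shelf. I checked the other bench things only by eye. I did not measure fold angles directly; the fingertip heights under pressure are the evidence that the walls are flat.

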